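# Work the stuck stopper out of the marble jar

### The arm

A 6-joint arm with a two-finger parallel gripper is mounted at the origin on the work surface. World frame = base frame: x ahead of the robot, y to its left, z up, the work surface at z = 0. Lengths are in m, angles in rad, forces in N, time in s.
With the tool pointing down it reaches from about 0.225 to 0.725 m from the base axis. Payload 3.1 kg.
Tool frame: the origin (TCP) lies midway between the tips of the shut fingers; the grasp point (between the pads) lies 19 mm behind it; z points along the fingers, y is the line along which they close (so a half turn about z gives the same grasp; the last joint's range is limited). The gripper opens to 85 mm and grips with 20 to 120 N. Pads are 22 mm wide; open, the fingers measure 114 mm over their backs; the gripper's body (76 mm by 85 mm) begins 54 mm behind the grasp point. The pads swing forward as they close: fully open they stand 13 mm farther back than shut.
Start: joints at [-1.422, 0.048, 0.099, 1.622, 0, 1.443], TCP at [0.143, -0.505, 0.231] pointing down, gripper open.
Joint ranges: [-2.91, 2.91], [-0.99, 1.94], [-1.21, 1.42], [-2.12, 2.29], [-1.49, 1.47], [-3.14, 3.14]. Speed limits (rad/s): [2.79, 2.79, 3.14, 3.14, 3.14, 3.14].

### API

Orientations are given as a unit quaternion [w, x, y, z].
In Python, from rig import status, viewer, robot gives the robot as it stands.
- The arm moves only by the tool jog_arm, never from a script. Its argument "commands" is text: rows parted by semicolons, each of 5 numbers parted by spaces: the opening, from -1 (shut) to 1 (fully open), then the shift along the tool's x, y, z as a fraction of full scale, then the turn about the tool's z as a fraction of full scale. In form: claw tx ty tz spin; .... A call has 1 to 10 rows; each row is the pose to reach, as a shift and turn from the pose commanded when the call began, along the tool's axes at that moment; what a row does not reach only later rows make up. Full scale, the value 1, is 1000 mm for a shift and 45 degrees for a turn. A row lasts 1/12 s, in which the tool goes at most 41.7 mm and 7.16 degrees, less where a joint would pass 70% of its speed; a pose out of reach is approached as far as the arm can. A call with a number of a shift or a turn outside -1 to 1 is refused whole. A call with a gripper value outside its range is refused whole. The fingers move at their own pace and stop on an object; "newtons" is the grip in N (left out, the last holds). Time passes only in rows, so rows that repeat a pose let the fingers close. It gives the time, the measured TCP pose, the force, the opening and the grip force at its end, in the units of the state.
- status.get_state(): the state, without advancing time (a new reading comes with each control period).
- viewer.camera(name): name is "scene" or "top" or "wrist"; returns (picture, depth): 480x640x3 uint8, red, green, blue; 480x640 float32, m along the optical axis (not along the pixel's ray), 0 where there is no reading.
- viewer.camera_model(name): a dict with "fx", "fy", "cx", "cy" (pixels), "k1" (the pictures are not rectified: a ray, as slopes to the right and down, at radius r is drawn at 1 + k1 r^2 times it, then the intrinsics apply), "T" (4x4, takes a point from camera to world coordinates); the wrist camera has in their place "mount" (4x4, takes a point from camera to tool coordinates, whose origin is the TCP and whose axes are the flange's). Camera axes: x right, y down, z forward; pixel columns grow to the right and rows downward; lengths in m; the calibration is good to about 2 mm. A picture is of the moment at which its call begins: read the wrist's pose just before it. camera_model takes no time and is no camera call.
- robot.finish_job(): hands the job in; it is judged then, once.
Trained networks look in the newest picture that a camera, given by its name, has taken for a name from the list of things; names that differ only in an ending like _2 or _b are one class to them, and where a whole thing is asked for, a point or a joint stands for the part that bears it (a point fixed in the world has none). Each returns a list of dicts, best first, with "conf" (0 to 1); they miss things now and then, are a little off and sometimes report something else, mostly with a low value. They report only what shows in the picture. A call takes as long as a camera call. They do not tell look-alikes from the thing itself.
- viewer.masks_of(camera, thing): "region" (480x640 bool, what is visible of it) and "centre" ([column, row] in pixels, amid what is visible of it).
- viewer.place_of(camera, thing): "centre" ([column, row] in pixels: a listed point, or the origin of a listed thing).
The state is a dict: "time": time; "joint_positions": joint angles; "joint_velocities": joint speeds; "effort": joint torques, N m; "position": TCP position; "ee_rot": TCP orientation; "wrist_force": force on the tool from outside, world axes, zero at the start; "moment": the same for the moment, N m; "gripper_width": finger opening in m; "gripper_force": force on a finger pad.
Only numpy, scipy, OpenCV 4.12 (cv2) and the standard library are available. Lean on these libraries where they do the work, as an engineer would, in place of code of your own. Each camera call takes 0.05 s, during which the arm holds its last target. There are 200 camera calls.

### The job

Open the museum's marble jar: its wooden stopper is wedged tight, so hold it by the red handle and rock it firmly to and fro, more than once, lifting a little with each swing until it comes free, without lifting the jar out of its collar. Then stand the stopper upright inside the green-lined tray and let go, leaving the other toys where they are.

Things in the scene. Friction and masses are not known exactly. Their poses are not given: they have to be found in the camera images.
- stopper_handle (a point): Centre of the handle of the loose upright stopper (about 140 g): a wooden plug 50 mm long, tapering from 52 mm across to 40 mm at the bottom, a 10 mm long waist 28 mm thick, then a red square handle block 38 x 38 mm, 40 mm tall; its flat sides face this point's x and y axes, z up the stopper. The point is 80 mm above the stopper's bottom and 20 mm below its top.
- stopper_mid (a point): Middle of the same stopper, 50 mm above its bottom face and 50 mm below its top; axes as stopper_handle. At the start it lies 23 mm above jar_neck, so the plug reaches 27 mm below jar_neck and is out of the neck once it has risen 45 mm.
- jar_neck (a point): On the axis of the jar's mouth, at mid-height of the eight sprung rubber pads inside the neck that grip the plug all round, 17 mm below the rim; z up. The best point to rock about: at the start 53 mm straight below stopper_handle. The pads let the stopper tilt 10 degrees any way and let go once it has risen about 17 mm. The rim is 88 mm across.
- stand: Fixed dark wooden collar stand, 150 mm across, 50 mm high, holding the clear glass jar of marbles (124 mm across, 166 mm tall, 2.5 kg) so that it cannot tip. Origin: centre of the underside. Pulled straight up, the stopper sticks (over 25 N) and brings the jar with it; while it is being rocked it follows a small lift: 2 to 3 mm with each half swing of 20 degrees.
- jar (a joint): How far the jar has been lifted in its collar, m; 0 = sitting fully down. Only its weight holds it down.
- tray_floor (a point): Centre of the inner floor of the shallow fixed wooden tray with green lining, 150 x 150 mm outside, walls 6 mm thick and 10 mm high above this floor; this point is 6 mm above the table; x and y along its sides, z up.
- doll: Bystander toy, loose: blue wooden doll, 52 mm across, about 90 mm tall. Origin at its underside centre, z up.
- skittle_a: Bystander toy, loose: yellow skittle, 42 mm across, 118 mm tall. Origin at its underside centre, z up.
- skittle_b: Bystander toy, loose: red skittle, 42 mm across, 118 mm tall. Origin at its underside centre, z up.
- car: Bystander toy, loose: red toy car 100 x 60 x 62 mm. Origin at its underside centre, z up.
- dog: Bystander toy, loose: wooden pull-along dog 90 x 52 x 90 mm. Origin at its underside centre, z up.
There are look-alikes about, which are no part of the job. Of the things like the stand, leave any that is orange, purple or turquoise; of the rest the smaller one is meant.

How it is judged:
On the way, in this order (a step that is already met when the one before it is completed fails the run):
1. the stopper is tilted over to one side (more than 3.4 degrees) while still in the jar's neck (angle between stopper_mid's own z axis and vertical above 0.06 rad and z of stopper_mid in the frame of jar_neck below 0.037 m).
2. it is swung back through upright (within 2 degrees) while still in the neck (angle between stopper_mid's own z axis and vertical below 0.035 rad and z of stopper_mid in the frame of jar_neck below 0.037 m).
3. it is tilted again (more than 3.4 degrees) while still in the neck (all of step 1).
4. the stopper is drawn right out of the neck (z of stopper_mid in the frame of jar_neck above 0.066 m), for 0.05 s.
At the end, for the whole second after the job is handed in: The stopper stands upright (within about 6 degrees) and at rest on the tray's floor, its axis within 55 mm of the tray's centre along each side, and the jar sits fully down in its collar (within 3 mm) (x of stopper_mid in the frame of tray_floor between -0.055 and 0.055 m and y of stopper_mid in the frame of tray_floor between -0.055 and 0.055 m and z of stopper_mid in the frame of tray_floor between 0.043 and 0.058 m and angle between stopper_mid's own z axis and vertical below 0.1 rad and linear speed of stopper below 0.03 m/s and value of joint jar below 0.003 m); the robot touches nothing.
It fails at once if the jar is lifted more than 10 mm in its collar (value of joint jar above 0.01 m).
It fails at once if a toy (doll, skittle, car or dog) is moved more than 40 mm or knocked over (distance of any of doll, skittle_a, skittle_b, car, dog from where it was at the start of the episode above 0.04 m or angle between any of doll, skittle_a, skittle_b, car, dog's own z axis and vertical above 0.5 rad).
It also fails if it takes over 58 s, if anything falls off the work surface, if the arm or the gripper's body presses on something with over 40 N, if the wrist force passes 120 N, or if a joint passes its speed limit or range.

## Working session

There is one attempt and no reset: what is moved stays moved. The work goes in short steps, Python scripts to look and compute and a tool call to move; the robot and the scene stay as the last step left them, time stands still between calls to the robot, and variables do not carry over. Pictures are saved under pics/ and viewed, at most 12 in all, crops included, and the job is handed in when it is done.

Besides the shell and the picture viewer there is one more tool, called after "Request:" as name(argument=value, ...), one argument or row to a line, values as JSON. jog_arm: Moves the arm, as the interface text tells. Its arguments: {"type":"object","properties":{"commands":{"type":"string"},"newtons":{"type":"number"}},"required":["commands"]}

```bash
mkdir -p pics; cat > h.py <<'E'
import numpy as np, cv2
from rig import status, viewer, robot
def ray(m,u,v):
    K=np.array([[m['fx'],0,m['cx']],[0,m['fy'],m['cy']],[0,0,1.]])
    p=cv2.undistortPoints(np.array([[[u,v]]],float),K,np.array([m['k1'],0,0,0,0.]))[0,0]
    return np.array([p[0],p[1],1.])
def world(m,u,v,d): return (m['T']@np.append(ray(m,u,v)*d,1))[:3]
def onz(m,u,v,z):
    T=np.array(m['T']); r=T[:3,:3]@ray(m,u,v); return T[:3,3]+r*(z-T[2,3])/r[2]
E
python3 - <<'E'
from h import *
ims=[]
for c in ['scene','top']:
    p,d=viewer.camera(c); m=viewer.camera_model(c)
    np.savez(f'{c}.npz',p=p,d=d); cv2.imwrite(f'pics/{c}.png',p[:,:,::-1])
    print(c,np.round(m['T'],3).tolist())
    for t in ['stopper_handle','stopper_mid','jar_neck','stand','tray_floor','doll','skittle_a','car','dog']:
        for r in viewer.place_of(c,t):
            u,v=r['centre']; dd=d[int(np.clip(v,0,479)),int(np.clip(u,0,639))]
            print(c,t,round(r['conf'],2),np.round([u,v]),np.round(world(m,u,v,dd),3))
print(status.get_state())
E
```

```text
scene [[-0.884, 0.284, -0.37, 1.065], [0.467, 0.547, -0.695, 1.006], [0.005, -0.788, -0.616, 1.098], [0.0, 0.0, 0.0, 1.0]]
scene stopper_handle 0.82 [295. 212.] [ 0.55  -0.113  0.23 ]
scene stopper_mid 0.87 [294. 221.] [ 0.551 -0.121  0.197]
scene jar_neck 0.95 [359. 163.] [ 0.259 -0.267  0.227]
scene jar_neck 0.93 [229. 194.] [ 0.649 -0.367  0.171]
scene jar_neck 0.92 [248. 157.] [ 0.509 -0.564  0.164]
scene jar_neck 0.89 [297. 230.] [ 0.547 -0.108  0.175]
scene jar_neck 0.82 [438. 254.] [0.327 0.216 0.242]
scene stand 0.79 [253. 198.] [ 0.529 -0.499  0.04 ]
scene stand 0.78 [235. 237.] [ 0.668 -0.296  0.065]
scene stand 0.75 [299. 270.] [ 0.56  -0.075  0.06 ]
scene stand 0.71 [354. 219.] [ 0.303 -0.208  0.066]
scene stand 0.58 [429. 317.] [0.366 0.266 0.091]
scene tray_floor 0.92 [339. 340.] [0.564 0.164 0.006]
scene doll 0.94 [351. 289.] [0.447 0.023 0.018]
scene skittle_a 0.78 [427. 398.] [0.466 0.414 0.001]
scene skittle_a 0.55 [300. 392.] [0.728 0.272 0.02 ]
scene car 0.98 [258. 336.] [0.748 0.068 0.023]
scene dog 0.56 [220. 277.] [ 0.757 -0.196  0.018]
top [[-0.02, -0.993, 0.1
[... 1158 characters left out ...]
2180278e+00,  4.79678399e-02,  9.91950166e-02,  1.62200694e+00,
       -4.33411652e-06,  1.44296498e+00]), 'joint_velocities': array([-1.00728409e-03, -3.97217190e-05,  9.35821581e-04, -1.82140553e-04,
       -5.60912295e-04, -2.73656173e-04]), 'effort': array([ 2.06746708e-04, -3.38657856e+01,  3.20165670e+01,  1.20631892e-03,
       -8.08878758e-05,  6.47162793e-06]), 'position': array([ 0.14345282, -0.50500807,  0.2313258 ]), 'ee_rot': array([ 8.30386127e-06,  9.90436280e-01,  1.37970922e-01, -2.07931233e-06]), 'wrist_force': array([-0.91987241,  0.14331655,  0.42577843]), 'moment': array([ 0.00256223,  0.02228466, -0.02426572]), 'gripper_force': 0.0, 'gripper_width': 0.08539058599271834}
```

View pics/scene.png

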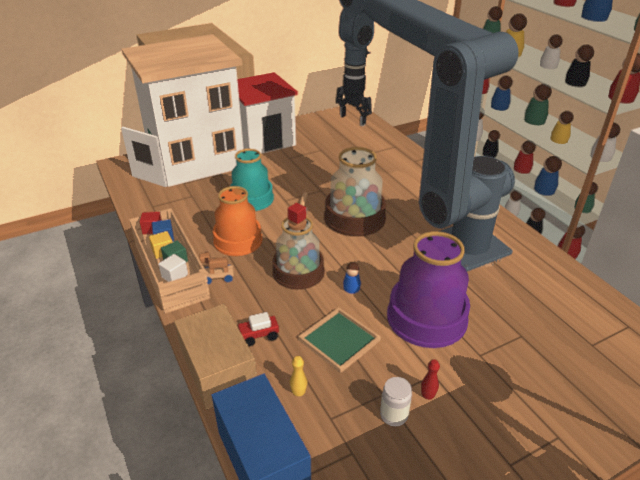

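View pics/top.png

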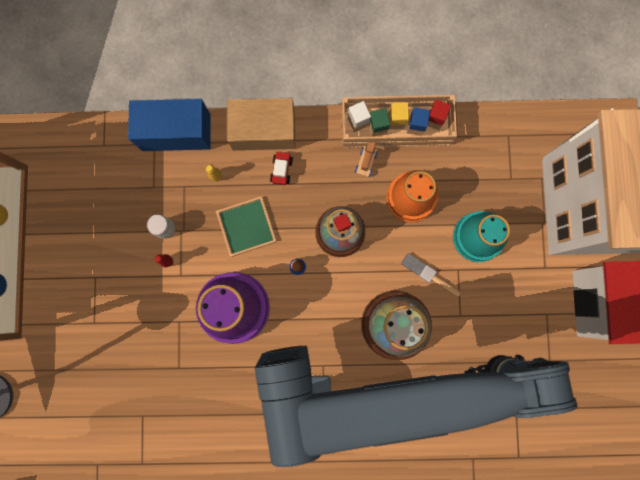

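Candidates for the stand and jar are as follows (scene pixels):
- Clear small jar with red-handled stopper at (297,240).
- Clear large jar at (355,190).
- Orange jar at (236,220), turquoise jar at (250,180) and purple jar at (430,290).

I exclude the coloured ones, and the smaller clear jar is the one meant. It is at top (340,230).

```bash
python3 - <<'E'
from h import *
a=np.load('scene.npz');b=np.load('top.npz')
c1=cv2.resize(a['p'][180:300,240:380],None,fx=4,fy=4,interpolation=cv2.INTER_CUBIC)[:, :, ::-1]
c2=cv2.resize(b['p'][180:300,200:300+160],None,fx=4,fy=4,interpolation=cv2.INTER_CUBIC)[:,:,::-1]
c2=cv2.resize(b['p'][190:290,300:360],None,fx=4.8,fy=4.8,interpolation=cv2.INTER_CUBIC)[:,:,::-1]
c1=c1[:480,:510]
cv2.imwrite('pics/crop.png',np.hstack([c1,c2])[:, :800])
for n,z in(('top',b),('scene',a)):
    m=viewer.camera_model(n); p=z['p'].astype(int);d=z['d']
    red=(p[...,0]>110)&(p[...,1]<70)&(p[...,2]<70)
    box=np.zeros_like(red); 
    if n=='top': box[200:240,320:365]=1
    else: box[195:232,280:312]=1
    vs,us=np.nonzero(red&box)
    W=np.array([world(m,u,v,d[v,u]) for u,v in zip(us,vs)])
    T=W[np.abs(W[:,2]-np.percentile(W[:,2],95))<.006]
    print(n,len(W),W.min(0).round(3),W.max(0).round(3),'top',len(T),T.mean(0).round(4),np.median(T[:,2]).round(4))
    r=cv2.minAreaRect((T[:,:2]*1000).astype(np.float32)); print(r)
    # tray: green
    hsv=cv2.cvtColor(z['p'],cv2.COLOR_RGB2HSV); g=(hsv[...,0]>50)&(hsv[...,0]<90)&(hsv[...,1]>80)
    bx=np.zeros_like(g)
    if n=='top': bx[195:258,215:277]=1
    else: bx[305:375,295:385]=1
    vs,us=np.nonzero(g&bx); W=np.array([onz(m,u,v,.006) for u,v in zip(us,vs)])
    print('tray',cv2.minAreaRect((W[:,:2]*1000).astype(np.float32)))
m=viewer.camera_model('top')
for u,v in[(413,264),(430,273),(450,286)]: print('brush',world(m,u,v,b['d'][v,u]).round(3))
m=viewer.camera_model('scene')
for u,v in[(303,201),(305,197),(352,152),(375,400)]: print('s',world(m,u,v,a['d'][v,u]).round(3))
E
```

```text
top 195 [ 0.511 -0.158  0.184] [ 0.556 -0.112  0.242] top 86 [ 0.5339 -0.1333  0.2364] 0.236
((533.4158935546875, -133.25506591796875), (34.328556060791016, 36.69144058227539), 25.622766494750977)
tray ((559.1763916015625, 158.06944274902344), (127.19308471679688, 127.8951187133789), 17.338180541992188)
scene 218 [ 0.363 -0.463 -0.006] [1.065 1.006 1.098] top 109 [ 0.5389 -0.1306  0.2309] 0.2306
((539.3216552734375, -132.48529052734375), (41.09425735473633, 39.10896682739258), 27.080509185791016)
tray ((559.3511962890625, 156.71397399902344), (123.57001495361328, 123.51054382324219), 17.06051254272461)
brush [ 0.428 -0.355  0.028]
brush [ 0.4   -0.406  0.023]
brush [ 0.36  -0.467  0.015]
s [ 0.369 -0.439  0.016]
s [ 0.348 -0.467  0.009]
s [ 0.246 -0.331  0.229]
s [ 0.575  0.358 -0.005]
```

View pics/crop.png

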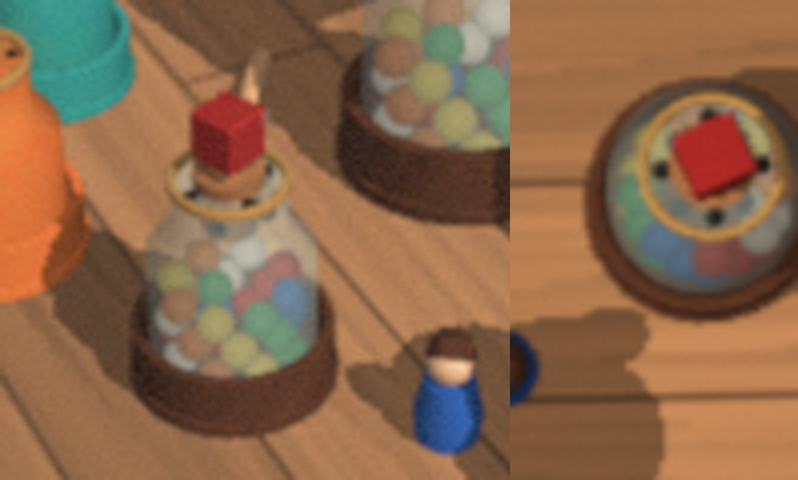

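The crop confirms it: the red-handled wooden stopper (handle at about (228,132) in the crop) is wedged in the small clear jar with the dark collar. I'll raise first, to clear the big jar, then go over.

Request:
jog_arm(
  commands="1 0 0 -0.13 0; 1 0 0 -0.13 0; 1 0 0 -0.13 0; 1 0.1 -0.05 -0.13 -0.23; 1 0.48 -0.25 -0.13 -0.23; 1 0.48 -0.25 -0.13 -0.23; 1 0.48 -0.25 -0.13 -0.23; 1 0.48 -0.25 -0.13 -0.23; 1 0.48 -0.25 -0.13 -0.23; 1 0.48 -0.25 -0.13 -0.23",
  newtons=40,
)

```text
time: 1.83
position: [0.3568, -0.3034, 0.36]
ee_rot: [0.0, 0.974, 0.227, 0.0]
wrist_force: [0.2, -1.2, 0.5]
gripper_width: 0.0851
gripper_force: 0.0
```

```bash
cat >> h.py <<'E'
from scipy.spatial.transform import Rotation as Ro
def tool(s=None):
    s=s or status.get_state(); q=s['ee_rot']; return s, Ro.from_quat([q[1],q[2],q[3],q[0]]).as_matrix()
def shift(target,yawdeg=None):
    s,R=tool(); print('t',round(s['time'],2),'pos',s['position'].round(4),'xyaw',round(np.degrees(np.arctan2(R[1,0],R[0,0])),1),'j6',s['joint_positions'][5].round(2),'shift',(R.T@(np.array(target)-s['position'])).round(4))
    if yawdeg is not None: print('spin',round(-(yawdeg-np.degrees(np.arctan2(R[1,0],R[0,0])))/45,3))
E
python3 -c "
from h import *
shift([.5,-.14,.36],26.3)"
```

```text
t 1.83 pos [ 0.3568 -0.3034  0.36  ] xyaw 26.2 j6 1.84 shift [ 0.2006 -0.0835  0.    ]
spin -0.003
```

Request:
jog_arm(
  commands="1 0.2 -0.083 0 0; 1 0.2 -0.083 0 0; 1 0.2 -0.083 0 0; 1 0.2 -0.083 0 0; 1 0.2 -0.083 0 0; 1 0.2 -0.083 0 0; 1 0.2 -0.083 0 0; 1 0.2 -0.083 0 0; 1 0.2 -0.083 0 0; 1 0.2 -0.083 0 0",
)

```text
time: 2.67
position: [0.4977, -0.1436, 0.3601]
ee_rot: [0.0, 0.974, 0.226, 0.0]
wrist_force: [-0.0, -0.6, 0.1]
gripper_width: 0.0854
gripper_force: 0.0
```

```bash
python3 - <<'E'
from h import *
s,R=tool(); p,d=viewer.camera('wrist'); m=dict(viewer.camera_model('wrist'))
T=np.eye(4);T[:3,:3]=R;T[:3,3]=s['position']; print(np.round(m['mount'],3).tolist()); m['T']=T@np.array(m['mount'])
cv2.imwrite('pics/w1.png',p[:,:,::-1]); np.savez('w1.npz',p=p,d=d)
q=p.astype(int); red=((q[...,0]>90)&(q[...,1]<75)&(q[...,2]<75)).astype(np.uint8)
n,l,st,_=cv2.connectedComponentsWithStats(red)
for i in np.argsort(-st[1:,4])[:3]+1:
    vs,us=np.nonzero(l==i); W=np.array([world(m,u,v,d[v,u]) for u,v in zip(us,vs)]); zt=np.percentile(W[:,2],90)
    U=W[np.abs(W[:,2]-zt)<.005]; print(st[i],'ztop',zt.round(4),len(U),cv2.minAreaRect((U[:,:2]*1000).astype(np.float32)))
for t in ['stopper_handle','jar_neck']:
    for r in viewer.place_of('wrist',t): u,v=r['centre']; print(t,r['conf'],np.round([u,v]),onz(m,u,v,.214 if 'h' in t else .161).round(4))
shift([.536,-.132,.26])
E
```

```text
[[-0.0, -0.952, -0.305, 0.078], [1.0, -0.0, 0.001, 0.001], [-0.001, -0.305, 0.952, -0.142], [0.0, 0.0, 0.0, 1.0]]
[279 310  47  43 582] ztop 0.062 105 ((287.9779357910156, -208.85142517089844), (6.044288158416748, 61.92667007446289), 63.49555206298828)
[310 153  49  54 384] ztop 0.2335 251 ((535.7852783203125, -137.12391662597656), (36.98903274536133, 36.34283447265625), 23.2507266998291)
[386 346  18  52 218] ztop 0.0675 206 ((307.1715087890625, -366.70208740234375), (92.95649719238281, 15.002320289611816), 42.03671646118164)
stopper_handle 0.85 [329. 180.] [ 0.5336 -0.1354  0.214 ]
jar_neck 0.74 [587. 178.] [ 0.6372 -0.3621  0.161 ]
t 2.82 pos [ 0.4978 -0.1434  0.3601] xyaw 26.1 j6 2.28 shift [0.0393 0.0065 0.1001]
```

View pics/w1.png

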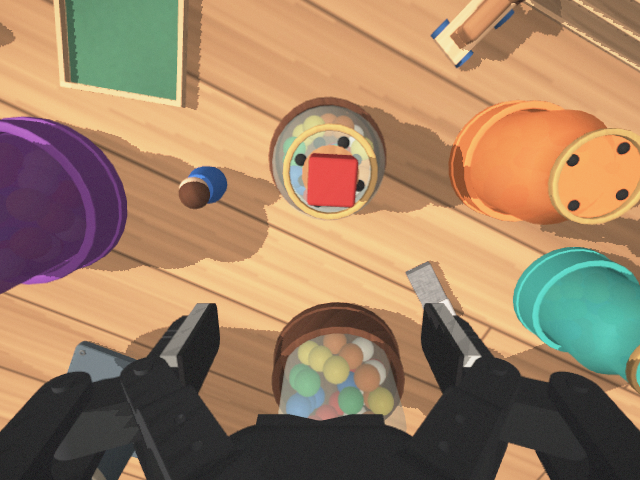

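Wrist view: the red handle spans (307..358, 153..208), nearly square to the tool axes, with the clear jar under it. It is centred at about (0.535,-0.134), top 0.2335. Next I'll centre over it and descend.

Request:
jog_arm(
  commands="1 0.0375 0.008 0.03 0.02; 1 0.0375 0.008 0.06 0.02; 1 0.0375 0.008 0.09 0.02; 1 0.0375 0.008 0.12 0.02; 1 0.0375 0.008 0.15 0.02; 1 0.0375 0.008 0.167 0.02; 1 0.0375 0.008 0.167 0.02; 1 0.0375 0.008 0.167 0.02",
)

```text
time: 3.48
position: [0.5345, -0.1331, 0.1918]
ee_rot: [-0.001, 0.976, 0.219, -0.001]
wrist_force: [-1.2, -0.2, 0.6]
gripper_width: 0.0856
gripper_force: 0.0
```

Request:
jog_arm(
  commands="-1 0 0 0 0; -1 0 0 0 0; -1 0 0 0 0; -1 0 0 0 0; -1 0 0 0 0; -1 0 0 0 0; -1 0 0 0 0; -1 0 0 0 0; -1 0 0 0 0; -1 0 0 0 0",
  newtons=50,
)

```text
time: 4.32
position: [0.5372, -0.1342, 0.1951]
ee_rot: [0.002, 0.976, 0.219, 0.002]
wrist_force: [1.1, -3.3, 5.8]
gripper_width: 0.0381
gripper_force: 49.0
```

```bash
python3 - <<'E'
from h import *
s,R=tool(); print({k:np.round(v,4) for k,v in s.items()})
p,d=viewer.camera('scene'); cv2.imwrite('pics/s2.png',cv2.resize(p[170:290,240:380],None,fx=4,fy=4,interpolation=cv2.INTER_CUBIC)[:,:,::-1])
E
```

```text
{'time': np.float64(4.3167), 'joint_positions': array([-3.6500e-01,  1.1100e-01,  9.4100e-02,  1.5480e+00, -1.7000e-03,
        2.3354e+00]), 'joint_velocities': array([ 0.0008, -0.0005,  0.0002, -0.0005,  0.0004,  0.0001]), 'effort': array([  1.5597, -33.1179,  28.2621,   1.0383,   0.8742,  -0.1242]), 'position': array([ 0.5372, -0.1342,  0.1951]), 'ee_rot': array([0.0023, 0.9758, 0.2188, 0.002 ]), 'wrist_force': array([ 1.1477, -3.2685,  5.7728]), 'moment': array([-0.8016, -0.3876, -0.1109]), 'gripper_force': np.float64(48.9708), 'gripper_width': np.float64(0.0381)}
```

View pics/s2.png

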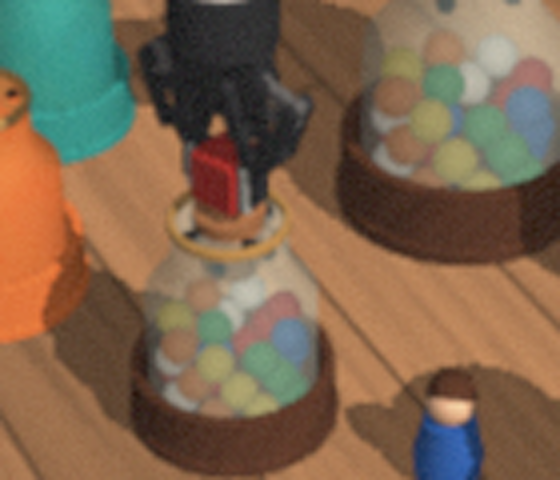

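Gripped (38.1 mm) and the picture shows the fingers on the red handle. Now a first careful swing along tool x, lifting slightly.

Request:
jog_arm(
  commands="-1 0.003 0 0 0; -1 0.006 0 0 0; -1 0.009 0 0 0; -1 0.009 0 0 0",
)

```text
time: 4.7
position: [0.5406, -0.1325, 0.1947]
ee_rot: [0.004, 0.976, 0.218, -0.004]
wrist_force: [-7.8, -7.6, 7.6]
gripper_width: 0.0378
gripper_force: 49.3
```

```bash
cat > v.py <<'E'
from h import *
s,R=tool(); g=np.array([.5372,-.1342,.1951]); x=np.array([.9042,.427,0])
print('t',round(s['time'],2),'along x',((s['position']-g)@x*1000).round(1),'y',((s['position']-g)@[.427,-.9042,0]*1000).round(1),'dz',((s['position']-g)[2]*1000).round(1),'F',s['wrist_force'].round(1),'M',s['moment'].round(2),'toolz',R[:,2].round(3),'w',s['gripper_width'].round(4),s['gripper_force'].round(0))
E
python3 v.py; python3 - <<'E'
from h import *
p,d=viewer.camera('scene');m=viewer.camera_model('scene'); cv2.imwrite('pics/s3.png',cv2.resize(p[170:290,240:380],None,fx=4,fy=4,interpolation=cv2.INTER_CUBIC)[:,:,::-1])
E
```

```text
Traceback (most recent call last):
  File "v.py", line 3, in <module>
    print('t',round(s['time'],2),'along x',((s['position']-g)@x*1000).round(1),'y',((s['position']-g)@[.427,-.9042,0]*1000).round(1),'dz',((s['position']-g)[2]*1000).round(1),'F',s['wrist_force'].round(1),'M',s['moment'].round(2),'toolz',R[:,2].round(3),'w',s['gripper_width'].round(4),s['gripper_force'].round(0))
                                                                                                                                                                                                                                                                  ^^^^^^^^^^^^^^^^^^^^^^^^
AttributeError: 'float' object has no attribute 'round'
```

View pics/s3.png

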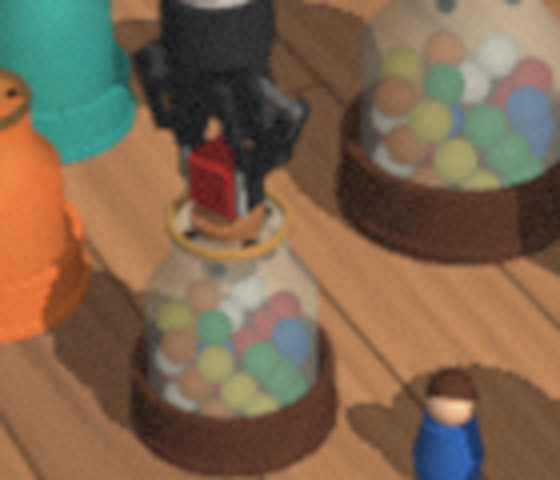

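The arm yields: 9 mm commanded gave 3.8 mm, at 11 N. I'll push further.

Request:
jog_arm(
  commands="-1 0.004 0 0 0; -1 0.008 0 0 0; -1 0.008 0 0 0",
)

```text
time: 5.0
position: [0.5467, -0.1295, 0.1942]
ee_rot: [0.004, 0.976, 0.218, -0.005]
wrist_force: [-10.1, -8.6, 8.5]
gripper_width: 0.0377
gripper_force: 49.5
```

```bash
cat > v.py <<'E'
from h import *
s,R=tool(); g=np.array([.5372,-.1342,.1951]); x=np.array([.9042,.427,0]); y=np.array([.427,-.9042,0]); D=(s['position']-g)*1000
f=np.array(s['wrist_force']); r=lambda v:np.round(v,1)
print('t',r(s['time']),'x',r(D@x),'y',r(D@y),'z',r(D[2]),'Fx',r(f@x),'Fy',r(f@y),'Fz',r(f[2]),'tooltilt deg x,y',r(np.degrees(R[:,2]@x)),r(np.degrees(R[:,2]@y)),'w',np.round(s['gripper_width'],4),r(s['gripper_force']))
E
python3 v.py
```

```text
t 5.0 x 10.6 y -0.2 z -0.9 Fx -12.8 Fy 3.5 Fz 8.5 tooltilt deg x,y -0.7 0.3 w 0.0377 49.5
```

Request:
jog_arm(
  commands="-1 -0.005 0 -0.0005 0; -1 -0.010 0 -0.001 0; -1 -0.015 0 -0.0015 0; -1 -0.020 0 -0.002 0; -1 -0.025 0 -0.0025 0; -1 -0.030 0 -0.003 0; -1 -0.034 0 -0.003 0; -1 -0.034 0 -0.003 0",
)

```text
time: 5.67
position: [0.5266, -0.1383, 0.1985]
ee_rot: [-0.0, 0.975, 0.22, 0.009]
wrist_force: [11.4, 3.2, 3.5]
gripper_width: 0.0376
gripper_force: 51.5
```

```bash
python3 v.py
```

```text
t 5.7 x -11.3 y -0.8 z 3.4 Fx 11.7 Fy 2.0 Fz 3.5 tooltilt deg x,y 1.0 0.2 w 0.0376 51.5
```

Request:
jog_arm(
  commands="-1 0.005 0 -0.0005 0; -1 0.010 0 -0.001 0; -1 0.015 0 -0.0015 0; -1 0.020 0 -0.002 0; -1 0.025 0 -0.0025 0; -1 0.030 0 -0.003 0; -1 0.034 0 -0.003 0; -1 0.034 0 -0.003 0",
)

```text
time: 6.33
position: [0.5464, -0.1297, 0.1988]
ee_rot: [0.004, 0.976, 0.218, -0.006]
wrist_force: [-9.9, -9.6, 7.1]
gripper_width: 0.0374
gripper_force: 52.1
```

Request:
jog_arm(
  commands="-1 -0.005 0 -0.0005 0; -1 -0.010 0 -0.001 0; -1 -0.015 0 -0.0015 0; -1 -0.020 0 -0.002 0; -1 -0.025 0 -0.0025 0; -1 -0.030 0 -0.003 0; -1 -0.034 0 -0.003 0; -1 -0.034 0 -0.003 0",
)

```text
time: 7.0
position: [0.5256, -0.1388, 0.2038]
ee_rot: [-0.0, 0.976, 0.22, 0.007]
wrist_force: [11.1, 2.6, 2.9]
gripper_width: 0.0372
gripper_force: 51.8
```

```bash
python3 v.py; python3 - <<'E'
from h import *
p,d=viewer.camera('scene');m=viewer.camera_model('scene'); cv2.imwrite('pics/s4.png',cv2.resize(p[170:290,240:380],None,fx=4,fy=4,interpolation=cv2.INTER_CUBIC)[:,:,::-1])
E
```

```text
t 7.0 x -12.5 y -0.9 z 8.7 Fx 11.1 Fy 2.4 Fz 2.9 tooltilt deg x,y 0.8 0.2 w 0.0372 51.8
```

View pics/s4.png

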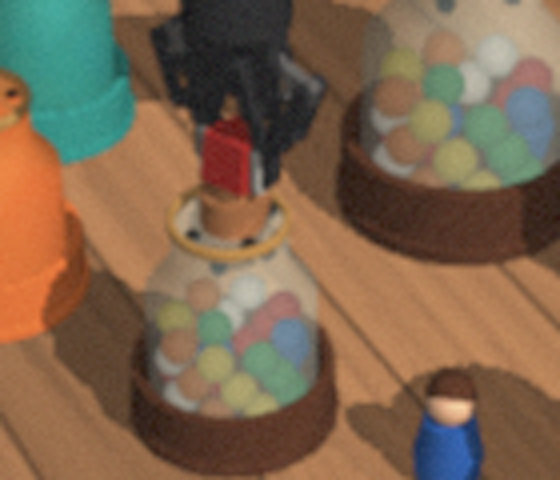

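It works: the plug is well up (brown body visible above the rim), with the jar still seated. I'll continue rocking.

Request:
jog_arm(
  commands="-1 0.005 0 -0.0005 0; -1 0.010 0 -0.001 0; -1 0.015 0 -0.0015 0; -1 0.020 0 -0.002 0; -1 0.025 0 -0.0025 0; -1 0.030 0 -0.003 0; -1 0.035 0 -0.003 0; -1 0.035 0 -0.003 0",
)

```text
time: 7.72
position: [0.5482, -0.1288, 0.2043]
ee_rot: [0.003, 0.976, 0.218, -0.006]
wrist_force: [-6.4, -8.5, 4.9]
gripper_width: 0.0375
gripper_force: 52.0
```

Request:
jog_arm(
  commands="-1 -0.005 0 -0.0005 0; -1 -0.010 0 -0.001 0; -1 -0.015 0 -0.0015 0; -1 -0.020 0 -0.002 0; -1 -0.025 0 -0.0025 0; -1 -0.030 0 -0.003 0; -1 -0.035 0 -0.003 0; -1 -0.035 0 -0.003 0",
)

```text
time: 8.38
position: [0.5248, -0.1394, 0.2099]
ee_rot: [0.0, 0.976, 0.219, 0.006]
wrist_force: [8.1, 0.2, 4.3]
gripper_width: 0.0375
gripper_force: 51.9
```

Request:
jog_arm(
  commands="-1 0.005 0 -0.0005 0; -1 0.010 0 -0.001 0; -1 0.015 0 -0.0015 0; -1 0.020 0 -0.002 0; -1 0.025 0 -0.0025 0; -1 0.030 0 -0.003 0; -1 0.036 0 -0.003 0; -1 0.036 0 -0.003 0",
)

```text
time: 9.05
position: [0.5496, -0.1273, 0.2099]
ee_rot: [0.002, 0.976, 0.218, -0.005]
wrist_force: [-4.0, -8.0, 4.1]
gripper_width: 0.0374
gripper_force: 52.1
```

```bash
python3 v.py
```

```text
t 9.0 x 14.2 y -0.9 z 14.8 Fx -7.0 Fy 5.6 Fz 4.1 tooltilt deg x,y -0.6 0.1 w 0.0374 52.1
```

Request:
jog_arm(
  commands="-1 -0.005 0 -0.0005 0; -1 -0.010 0 -0.001 0; -1 -0.015 0 -0.0015 0; -1 -0.020 0 -0.002 0; -1 -0.025 0 -0.0025 0; -1 -0.030 0 -0.003 0; -1 -0.036 0 -0.003 0; -1 -0.036 0 -0.003 0",
)

```text
time: 9.72
position: [0.5242, -0.1387, 0.216]
ee_rot: [-0.0, 0.976, 0.22, 0.006]
wrist_force: [9.1, 2.0, 5.9]
gripper_width: 0.0375
gripper_force: 52.1
```

Request:
jog_arm(
  commands="-1 0.005 0 -0.0005 0; -1 0.010 0 -0.001 0; -1 0.015 0 -0.0015 0; -1 0.020 0 -0.002 0; -1 0.025 0 -0.0025 0; -1 0.030 0 -0.003 0; -1 0.036 0 -0.003 0; -1 0.036 0 -0.003 0",
)

```text
time: 10.38
position: [0.5496, -0.1268, 0.2159]
ee_rot: [0.002, 0.976, 0.218, -0.005]
wrist_force: [-4.7, -6.9, 4.8]
gripper_width: 0.0378
gripper_force: 52.3
```

Request:
jog_arm(
  commands="-1 -0.005 0 -0.0005 0; -1 -0.010 0 -0.001 0; -1 -0.015 0 -0.0015 0; -1 -0.019 0 -0.002 0; -1 -0.019 0 -0.003 0; -1 -0.019 0 -0.003 0",
)

```text
time: 10.88
position: [0.5375, -0.1312, 0.2187]
ee_rot: [-0.002, 0.976, 0.22, 0.003]
wrist_force: [6.6, 0.7, -3.4]
gripper_width: 0.0374
gripper_force: 51.3
```

```bash
python3 v.py
```

```text
t 10.9 x 1.6 y -2.6 z 23.6 Fx 6.3 Fy 2.2 Fz -3.4 tooltilt deg x,y 0.3 -0.1 w 0.0374 51.3
```

Request:
jog_arm(
  commands="-1 0 0 -0.005 0; -1 0 0 -0.01 0; -1 0 0 -0.015 0; -1 0 0 -0.02 0; -1 0 0 -0.03 0; -1 0 0 -0.04 0; -1 0 0 -0.06 0; -1 0 0 -0.08 0; -1 0 0 -0.08 0",
)

```text
time: 11.63
position: [0.5369, -0.1333, 0.3053]
ee_rot: [0.002, 0.976, 0.219, 0.003]
wrist_force: [0.2, -0.9, 0.0]
gripper_width: 0.0375
gripper_force: 51.8
```

```bash
python3 v.py; python3 - <<'E'
from h import *
p,d=viewer.camera('scene'); cv2.imwrite('pics/s5.png',cv2.resize(p[130:290,230:390],None,fx=3,fy=3,interpolation=cv2.INTER_CUBIC)[:,:,::-1])
shift([.559,.1575,.299],45)
E
```

```text
t 11.6 x 0.1 y -0.9 z 110.2 Fx -0.2 Fy 0.9 Fz 0.0 tooltilt deg x,y 0.3 0.3 w 0.0375 51.8
t 11.68 pos [ 0.5367 -0.1333  0.3032] xyaw 25.3 j6 2.34 shift [ 0.1444 -0.2533  0.0038]
spin -0.438
```

View pics/s5.png

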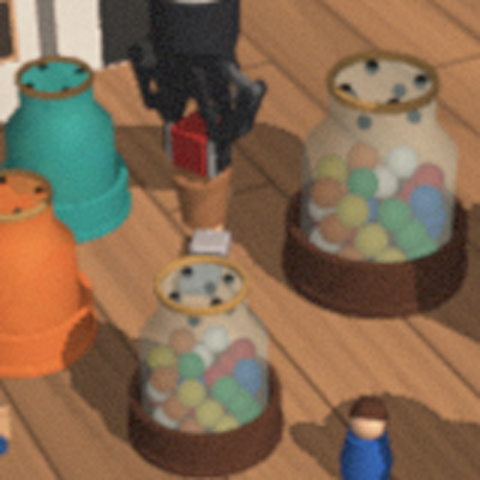

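The stopper is out and hanging upright, and the jar is seated. Now to the tray.

Request:
jog_arm(
  commands="-1 0.014 -0.025 0 -0.2; -1 0.03 -0.05 0 -0.2; -1 0.045 -0.08 0 -0.2; -1 0.062 -0.11 0 -0.2; -1 0.08 -0.14 0 -0.2; -1 0.098 -0.17 0 -0.2; -1 0.115 -0.2 0 -0.2; -1 0.132 -0.23 0 -0.2; -1 0.144 -0.253 0 -0.2; -1 0.144 -0.253 0 -0.2",
)

```text
time: 12.52
position: [0.5567, 0.1625, 0.2978]
ee_rot: [-0.002, 0.955, 0.298, -0.001]
wrist_force: [-0.0, -0.2, -1.0]
gripper_width: 0.0373
gripper_force: 51.7
```

Request:
jog_arm(
  commands="-1 0 0 0 0; -1 0 0 0.03 0; -1 0 0 0.06 0; -1 0 0 0.09 0; -1 0 0 0.12 0; -1 0 0 0.15 0; -1 0 0 0.17 0; -1 0 0 0.19 0; -1 0 0 0.2 0; -1 0 0 0.2 0",
)

```text
time: 13.35
position: [0.5549, 0.1557, 0.0959]
ee_rot: [-0.0, 0.956, 0.294, -0.004]
wrist_force: [-0.9, -0.7, -1.8]
gripper_width: 0.0375
gripper_force: 51.8
```

```bash
python3 - <<'E'
from h import *
p,d=viewer.camera('scene'); cv2.imwrite('pics/s6.png',cv2.resize(p[240:400,260:420],None,fx=3,fy=3,interpolation=cv2.INTER_CUBIC)[:,:,::-1])
shift([.559,.1575,.0676]); print(status.get_state()['wrist_force'])
E
```

```text
t 13.4 pos [0.5563 0.1562 0.0981] xyaw 34.2 j6 2.7 shift [0.0031 0.0005 0.0305]
[ 0.23906715  0.0759255  -1.27258922]
```

View pics/s6.png

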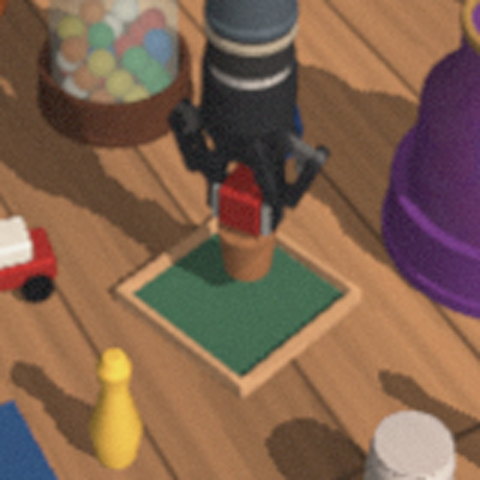

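The stopper hangs over the tray centre, upright and about 30 mm above the floor. I'll lower gently.

Request:
jog_arm(
  commands="-1 0.003 0 0.008 0; -1 0.003 0 0.016 0; -1 0.003 0 0.022 0; -1 0.003 0 0.025 0; -1 0.003 0 0.027 0; -1 0.003 0 0.027 0",
)

```text
time: 13.9
position: [0.5598, 0.1592, 0.0722]
ee_rot: [-0.0, 0.955, 0.295, -0.0]
wrist_force: [0.7, 0.1, -0.7]
gripper_width: 0.0375
gripper_force: 51.8
```

Request:
jog_arm(
  commands="-1 0 0 0.001 0; -1 0 0 0.003 0; -1 0 0 0.005 0; -1 0 0 0.005 0",
)

```text
time: 14.23
position: [0.5599, 0.1592, 0.0674]
ee_rot: [-0.0, 0.955, 0.295, -0.0]
wrist_force: [0.4, -0.2, -1.4]
gripper_width: 0.0371
gripper_force: 51.8
```

Request:
jog_arm(
  commands="-1 0 0 0.001 0; -1 0 0 0.002 0; -1 0 0 0.003 0; -1 0 0 0.003 0",
)

```text
time: 14.57
position: [0.5602, 0.1592, 0.0649]
ee_rot: [-0.0, 0.956, 0.295, 0.0]
wrist_force: [0.8, -0.2, -0.7]
gripper_width: 0.0372
gripper_force: 51.9
```

Request:
jog_arm(
  commands="-1 0 0 0.001 0; -1 0 0 0.002 0; -1 0 0 0.003 0; -1 0 0 0.003 0",
)

```text
time: 14.9
position: [0.5604, 0.1592, 0.0647]
ee_rot: [0.0, 0.955, 0.295, 0.001]
wrist_force: [-4.9, -0.9, 10.2]
gripper_width: 0.0376
gripper_force: 53.3
```

```bash
python3 - <<'E'
from h import *
p,d=viewer.camera('scene'); cv2.imwrite('pics/s7.png',cv2.resize(p[270:390,270:410],None,fx=4,fy=4,interpolation=cv2.INTER_CUBIC)[:,:,::-1])
print(status.get_state()['position'],status.get_state()['wrist_force'])
E
```

```text
[0.56039401 0.15921825 0.06474597] [-4.61980036 -1.82653405 10.13211979]
```

View pics/s7.png

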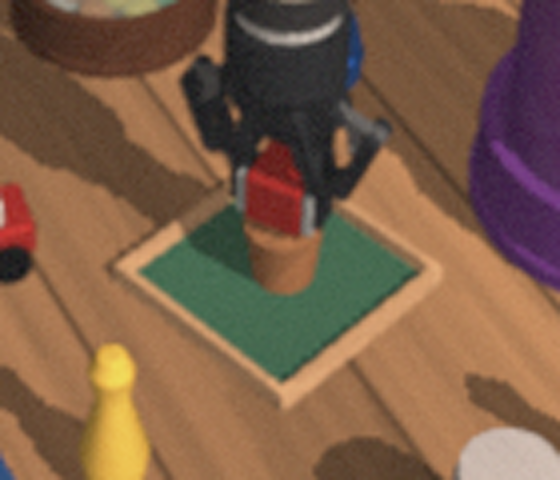

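Contact (10 N), with the stopper upright mid-tray. I'll relieve the load, release and rise.

Request:
jog_arm(
  commands="-1 0 0 -0.002 0; -1 0 0 -0.002 0; 0.2 0 0 -0.002 0; 0.2 0 0 -0.002 0; 0.6 0 0 -0.002 0; 1 0 0 -0.002 0; 1 0 0 -0.002 0; 1 0 0 -0.002 0; 1 0 0 -0.002 0; 1 0 0 -0.002 0",
  newtons=20,
)

```text
time: 15.78
position: [0.5601, 0.1591, 0.0637]
ee_rot: [-0.0, 0.956, 0.295, -0.0]
wrist_force: [-0.3, 0.0, 0.1]
gripper_width: 0.0854
gripper_force: 0.0
```

Request:
jog_arm(
  commands="1 0 0 -0.01 0; 1 0 0 -0.03 0; 1 0 0 -0.06 0; 1 0 0 -0.09 0; 1 0 0 -0.13 0; 1 0 0 -0.16 0; 1 0 0 -0.2 0; 1 0 0 -0.2 0; 1 0 0 -0.2 0",
)

```text
time: 16.53
position: [0.5621, 0.1595, 0.2689]
ee_rot: [0.001, 0.955, 0.295, 0.005]
wrist_force: [0.0, -0.1, -0.3]
gripper_width: 0.0853
gripper_force: 0.0
```

```bash
python3 - <<'E'
from h import *
p,d=viewer.camera('scene'); cv2.imwrite('pics/s8.png',p[100:480,140:480,::-1])
m=viewer.camera_model('scene')
for t,z in(('stopper_mid',.056),('stopper_handle',.086)):
    for r in viewer.place_of('scene',t): u,v=r['centre']; print(t,round(r['conf'],2),np.round([u,v]),onz(m,u,v,z).round(3))
print(status.get_state()['position'],status.get_state()['wrist_force'])
E
```

```text
stopper_mid 0.72 [339. 322.] [0.557 0.149 0.056]
stopper_handle 0.57 [338. 317.] [0.565 0.158 0.086]
[0.55964236 0.15905566 0.26267046] [ 0.2806268   0.32238364 -1.64994743]
```

View pics/s8.png

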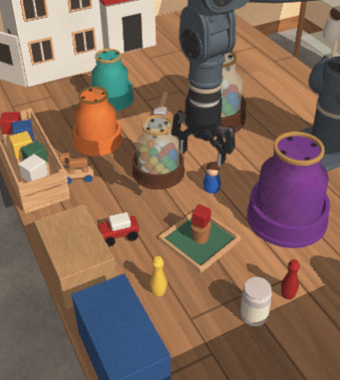

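The stopper stands upright in the middle of the tray (crop pixel (202,225)). The jar is seated, the toys are untouched and the gripper is clear.

```bash
python3 -c "
from h import *
print(robot.finish_job())"
```

```text
the job is handed in; nothing more can be done
None
```

I rocked the stopper out of the small clear jar and stood it upright near the centre of the green-lined tray. The jar and toys looked undisturbed in the last picture, and I handed the job in at about 17 s; no verdict came back.

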